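Pack the colour-coded sampling tray

TASK

Pack the grey divided tray for the sampling round: stand the amber dropper bottle in the middle of the orange pad, the white bottle with the red cap in the middle of the red pad, the crucible that has a lid in the middle of the white pad, and the tan stopper (wide end up, as it stands) in the middle of the blue pad. Set each down upright without dropping it, and leave the green dropper bottle and the open crucible standing where they are.

Things in the scene. Friction and masses are not known exactly. Their poses are not given: they have to be found in the camera images.
- amber_dropper: amber (orange-brown) dropper bottle with black collar and red rubber bulb, 109 mm tall, round body 37 mm in diameter; straight-sided up to about 50 mm above its underside. Origin at the centre of its underside, z up; loose, standing on the table.
- red_cap_bottle: white round bottle with a red screw cap, 126 mm tall, body 59 mm in diameter, straight-sided up to about 80 mm above its underside. Origin at the centre of its underside, z up; loose, standing on the table.
- lidded_crucible: small white porcelain crucible with its lid on (the lid is fixed to it, with a little knob), 45 mm across at the lid, 43 mm tall; the bowl tapers from 42 mm diameter at 33 mm height to 24 mm at the underside. Origin at the centre of its underside, z up; loose, standing on the table.
- tan_stopper: tan (light brown) rubber stopper, 37 mm in diameter, 28 mm tall, standing with its wide end up. Origin at the centre of its underside, z up; loose, standing on the table.
- green_dropper: green dropper bottle with black collar and red bulb, 109 mm tall, body 37 mm in diameter: does not belong in the tray. Origin at the centre of its underside, z up; loose, standing on the table.
- open_crucible: small white porcelain crucible without a lid, 42 mm across at the rim, 33 mm tall: does not belong in the tray. Origin at the centre of its underside, z up; loose, standing on the table.
- pad_orange: orange round pad, 70 mm across, 3 mm thick, fixed in one cell of the grey 206 mm square tray (pads swap cells). Origin: centre of its underside, 4 mm above the table, top at 7 mm; x, y parallel to the tray walls. Cells 96 mm square, centres 100 mm apart, tray fixed; walls 14 mm, dividers 12 mm above the table; 13 mm high steel handles 18 mm out on two sides.
- pad_red: red round pad, 70 mm across, 3 mm thick, fixed in one cell of the grey 206 mm square tray (pads swap cells). Origin: centre of its underside, 4 mm above the table, top at 7 mm; x, y parallel to the tray walls. Cells 96 mm square, centres 100 mm apart, tray fixed; walls 14 mm, dividers 12 mm above the table; 13 mm high steel handles 18 mm out on two sides.
- pad_white: white round pad, 70 mm across, 3 mm thick, fixed in one cell of the grey 206 mm square tray (pads swap cells). Origin: centre of its underside, 4 mm above the table, top at 7 mm; x, y parallel to the tray walls. Cells 96 mm square, centres 100 mm apart, tray fixed; walls 14 mm, dividers 12 mm above the table; 13 mm high steel handles 18 mm out on two sides.
- pad_blue: blue round pad, 70 mm across, 3 mm thick, fixed in one cell of the grey 206 mm square tray (pads swap cells). Origin: centre of its underside, 4 mm above the table, top at 7 mm; x, y parallel to the tray walls. Cells 96 mm square, centres 100 mm apart, tray fixed; walls 14 mm, dividers 12 mm above the table; 13 mm high steel handles 18 mm out on two sides.
Mind the look-alikes: they are no part of the job. Of the things that look like the tan_stopper, take the one that is farthest from the robot's base at the start.

How it is judged:
By the outcome, as a careful person would: the job done as asked, in the order asked, and still so for the second after the job is handed in, with the robot touching nothing.
It also fails if it takes over 128 s, if anything falls off the work surface, if the arm or the gripper's body presses on something with over 40 N, if the wrist force passes 120 N, or if a joint passes its speed limit or range.

ROBOT

A 7-joint arm with a two-finger parallel gripper is mounted at the origin on a cart in front of the work surface, level with it; the furniture and walls round the work are solid. World frame = base frame: x ahead of the robot, y to its left, z up, the work surface at z = 0. Lengths are in m, angles in rad, forces in N, time in s.
With the tool pointing down it reaches from about 0.425 to 0.95 m from the base axis. Payload 4.7 kg.
Tool frame: the origin (TCP) lies midway between the tips of the shut fingers; the grasp point (between the pads) lies ctrl.tcp_to_grasp behind it (ctrl.tcp_to_grasp is the distance from the TCP to the grasp point, in m); z points along the fingers, y is the line along which they close (so a half turn about z gives the same grasp; the last joint's range is limited). The gripper opens to 87 mm and grips with 3 to 60 N. Pads are 19 mm wide; open, the fingers measure 117 mm over their backs; the gripper's body (75 mm by 190 mm) begins 51 mm behind the grasp point.
Start: joints at [1.173, 0.469, -0.049, 1.532, 0.024, 1.141, -0.082], TCP at [0.243, -0.63, 0.223] pointing down, gripper open.
Joint ranges: [-2.59, 2.59], [-0.33, 1.99], [-1.39, 1.29], [0.1, 2.45], [-1.04, 4.18], [0.21, 1.99], [-2.66, 2.66]. Speed limits (rad/s): [2.57, 2.57, 3.14, 3.14, 3.14, 3.14, 3.14].

INTERFACE

Orientations are given as a 3x3 rotation matrix whose columns are the frame's x, y, z axes.
In Python, from workcell import ctrl gives the robot as it stands.
- The arm moves only by the tool send_rows, never from a script. Its argument "rows" is a list of rows, each a list of 7 numbers: the turn, a rotation vector about the tool's x, y, z in rad, then the shift along the tool's x, y, z in mm, then the opening, from 0 (shut) to 1 (fully open). A call has 1 to 8 rows; each row is the pose to reach, as a shift and turn from the pose commanded when the call began, along the tool's axes at that moment; what a row does not reach only later rows make up. A row lasts 1/8 s, in which the tool goes at most 62.5 mm and 10.7 degrees, less where a joint would pass 70% of its speed; a pose out of reach is approached as far as the arm can. A call with a gripper value outside its range is refused whole. The fingers move at their own pace and stop on an object; "force" is the grip in N (left out, the last holds). Time passes only in rows, so rows that repeat a pose let the fingers close. It gives the time, the measured TCP pose, the force, the opening and the grip force at its end, in the units of the state.
- ctrl.sense(): the state, without advancing time (a new reading comes with each control period).
- ctrl.get_image(name): name is "side" or "top"; returns the picture (400x640x3 uint8, red, green, blue); there is no depth.
- ctrl.camera_params(name): a dict with "intrinsics" (3x3 intrinsics, pixels), "k1" (the pictures are not rectified: a ray, as slopes to the right and down, at radius r is drawn at 1 + k1 r^2 times it, then the intrinsics apply), "world_to_cam" (4x4, takes a point from world to camera coordinates). Camera axes: x right, y down, z forward; pixel columns grow to the right and rows downward; lengths in m; the calibration is good to about 2 mm. A picture is of the moment at which its call begins. camera_params takes no time and is no camera call.
- ctrl.hand_in(): hands the job in; it is judged then, once.
The state is a dict: "time": time; "q": joint angles; "dq": joint speeds; "effort": joint torques, N m; "eef_pos": TCP position; "orientation": TCP orientation; "force": force on the tool from outside, world axes, zero at the start; "ft_torque": the same for the moment, N m; "width": finger opening in m; "grasp_force": force on a finger pad.
Only numpy, scipy, OpenCV 4.12 (cv2) and the standard library are available. Lean on these libraries where they do the work, as an engineer would, in place of code of your own. Each camera call takes 0.05 s, during which the arm holds its last target. There are 200 camera calls.

## Working session

There is one attempt and no reset: what is moved stays moved. The work goes in short steps, Python scripts to look and compute and a tool call to move; the robot and the scene stay as the last step left them, time stands still between calls to the robot, and variables do not carry over. Pictures are saved under pics/ and viewed, at most 17 in all, crops included, and the job is handed in when it is done.

Besides the shell and the picture viewer there is one more tool, called after "Emit:" by a JSON object that holds its "fn" and its "kwargs". send_rows: Moves the arm, as the interface text tells. Its arguments: {"type":"object","properties":{"rows":{"type":"array","items":{"type":"array","items":{"type":"number"}}},"force":{"type":"number"}},"required":["rows"]}

```bash
mkdir -p pics; python3 - <<'E'
from workcell import ctrl
import cv2
for n in("top","side"):
    cv2.imwrite(f"pics/{n}0.png",ctrl.get_image(n)[:,:,::-1]); print(ctrl.camera_params(n))
print(ctrl.sense(),ctrl.tcp_to_grasp)
E
```

```text
{'intrinsics': array([[445.90747905,   0.        , 325.86288094],
       [  0.        , 445.90747905, 192.25335044],
       [  0.        ,   0.        ,   1.        ]]), 'k1': 0.0056680296230657975, 'world_to_cam': array([[ 0.0281964 , -0.99933179,  0.02325811,  0.01777094],
       [-0.99693832, -0.02981123, -0.07228603,  0.52920724],
       [ 0.07293108, -0.0211487 , -0.99711273,  1.06143455],
       [ 0.        ,  0.        ,  0.        ,  1.        ]])}
{'intrinsics': array([[448.31629049,   0.        , 320.11679987],
       [  0.        , 448.31629049, 199.91428205],
       [  0.        ,   0.        ,   1.        ]]), 'k1': 0.017491579214584236, 'world_to_cam': array([[-0.99294436, -0.11773548, -0.01413717,  0.5110559 ],
       [-0.06028801,  0.60388503, -0.79478817,  0.04006654],
       [ 0.10211199, -0.78832812, -0.60672227,  1.05496332],
       [ 0.        ,  0.        ,  0.        ,  1.        ]])}
{'time': 0.1, 'q': array([ 1.17309301,  0.46937755, -0.04856604,  1.53358829,  0.02409246,
        1.14100121, -0.0823049 ]), 'dq': array([-0.00139935, -0.00116511,  0.0012014 , -0.00315953, -0.0012796 ,
       -0.00044387, -0.00098938]), 'effort': array([ 7.76924444e-04, -5.09167385e+01, -8.12967913e-02, -2.36829221e+01,
       -6.16431143e-02,  3.44691623e-02,  4.15864565e-05]), 'eef_pos': array([ 0.24313726, -0.62910261,  0.22158713]), 'orientation': array([[ 9.32761025e-01,  3.60494616e-01, -7.08960387e-04],
       [ 3.60495306e-01, -9.32759581e-01,  1.64278255e-03],
       [-6.90753295e-05, -1.78790043e-03, -9.99998399e-01]]), 'force': array([ 0.14037146, -0.3149243 ,  0.06821218]), 'ft_torque': array([-0.0251099 ,  0.03507523,  0.03326092]), 'grasp_force': 0.0, 'width': 0.08728749825743987} 0.0187
```

View pics/top0.png

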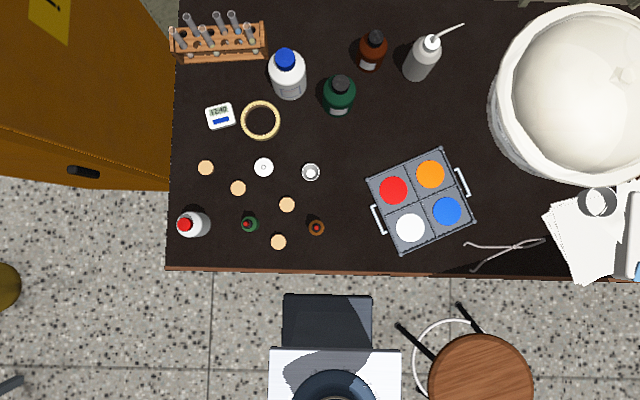

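View pics/side0.png

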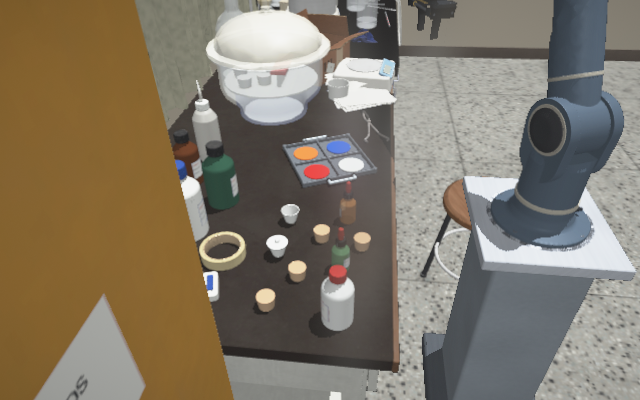

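The top view shows the white bottle with the red cap near (190,224), green dropper (249,224), amber dropper (316,227), lidded crucible (264,167) and open crucible (311,172). There are four stoppers, with the farthest at (205,167), and the tray is around (420,200). I'll enlarge these areas.

```bash
python3 - <<'E'
import cv2
a=cv2.imread("pics/top0.png");s=cv2.imread("pics/side0.png")
def c(i,x,y,w,h,k,n):cv2.imwrite(n,cv2.resize(i[y:y+h,x:x+w],None,fx=k,fy=k,interpolation=cv2.INTER_CUBIC))
c(a,170,145,160,115,5,"pics/t1.png");c(a,360,140,120,120,5,"pics/t2.png");c(s,240,180,160,150,4,"pics/s1.png")
E
```

```text
(no output)
```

View pics/t1.png

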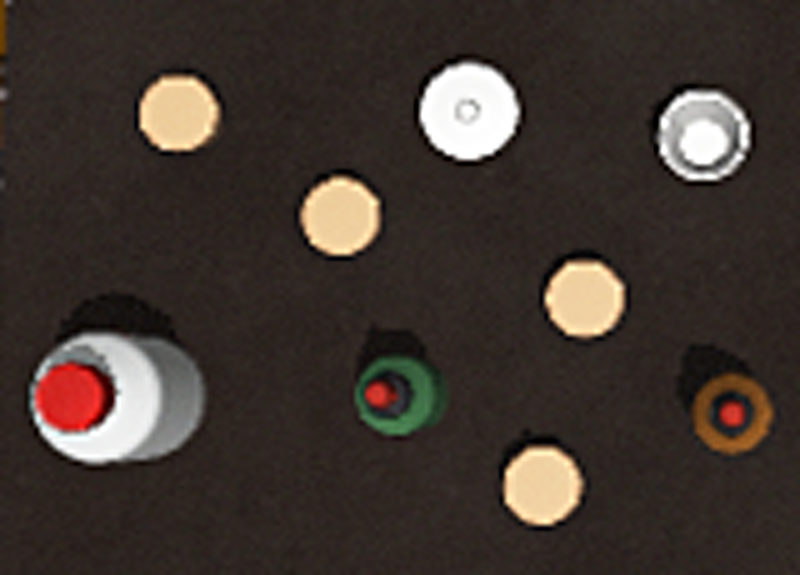

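View pics/t2.png

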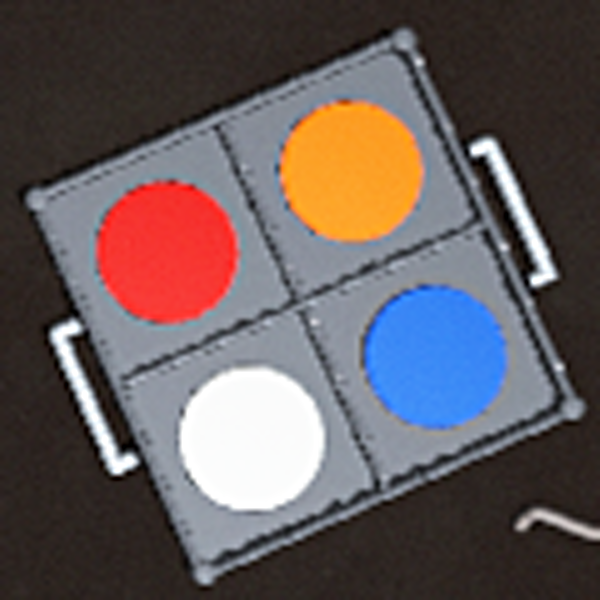

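View pics/s1.png

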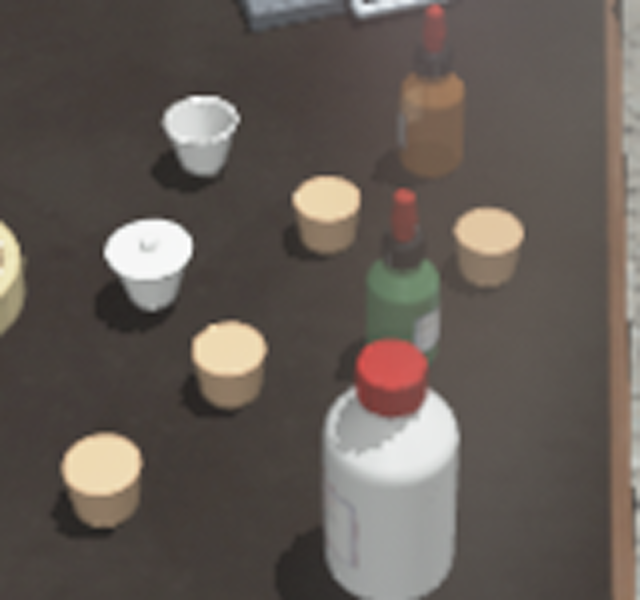

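The crops, at 5x in top and 4x in side, give clean centres. In the first crop, the cap is at (74,397), amber at (732,413), the lid at (469,110) and the far stopper at (179,113). In the second, the pads are red (167,252), orange (351,170), white (252,438) and blue (435,356). Next I'll compute world positions.

```bash
cat >h.py <<'E'
import numpy as np,cv2
from workcell import ctrl
def ray(n,u,v):
    p=ctrl.camera_params(n);K=p["intrinsics"];M=p["world_to_cam"]
    x=cv2.undistortPoints(np.array([[[u,v]]],float),K,np.array([p["k1"],0,0,0,0]))[0,0]
    R=M[:3,:3];return -R.T@M[:3,3],R.T@np.array([x[0],x[1],1])
def at(n,u,v,z):
    c,d=ray(n,u,v);return (c+d*(z-c[2])/d[2])[:2]
def crop(n,p,o,k,z): return at(n,o[0]+(p[0]+.5)/k-.5,o[1]+(p[1]+.5)/k-.5,z)
E
python3 - <<'E'
from h import *
np.set_printoptions(precision=4,suppress=True)
T={'cap':(74,397,.126),'green':(379,394,.108),'amber':(732,413,.108),'amberbody':(732,413,.055),'lid':(469,110,.037),'open':(704,135,.033),'s1':(179,113,.028),'s2':(340,216,.028),'s3':(585,298,.028),'s4':(542,486,.028)}
for k,(u,v,z) in T.items():
    p=crop("top",(u,v),(170,145),5,z);print(k,p,np.hypot(*p))
P={k:crop("top",p,(360,140),5,.007) for k,p in dict(red=(167,252),orange=(351,170),white=(252,438),blue=(435,356)).items()}
print(P); print(sum(P.values())/4, np.degrees(np.arctan2(*(P['red']-P['orange'])[::-1])),[np.linalg.norm(P[a]-P[b]) for a,b in (('red','orange'),('red','white'),('blue','white'))])
S={'cap':(392,362,.126),'green':(404,197,.108),'amber':(435,14,.108),'lid':(149,248,.037),'open':(201,117,.033),'s1':(103,464,.028),'s2':(230,350,.028)}
for k,(u,v,z) in S.items(): print(k,crop("side",(u,v),(240,180),4,z))
E
```

```text
cap [0.443  0.3381] 0.5572789222189589
green [0.4479 0.2102] 0.4948015398055913
amber [0.4439 0.0546] 0.4472879184117468
amberbody [0.4436 0.0545] 0.4469737715947771
lid [0.584  0.1841] 0.6123352181466257
open [0.576  0.0719] 0.5804251249918084
s1 [0.5793 0.3236] 0.6636013964854772
s2 [0.5322 0.2448] 0.5857653576002263
s3 [0.4963 0.1265] 0.5122012567376794
s4 [0.4064 0.1438] 0.4310411777722317
{'red': array([ 0.5398, -0.132 ]), 'orange': array([ 0.5832, -0.2225]), 'white': array([ 0.4498, -0.1753]), 'blue': array([ 0.4925, -0.265 ])}
[ 0.5163 -0.1987] 115.60925193464017 [np.float64(0.10031748175778721), np.float64(0.09987296633977716), np.float64(0.09933659130004638)]
cap [0.4429 0.3397]
green [0.4479 0.2133]
amber [0.4434 0.0588]
lid [0.5839 0.1862]
open [0.5766 0.0691]
s1 [0.579  0.3252]
s2 [0.5314 0.2464]
```

```bash
cat >g.py <<'E'
import sys,numpy as np
from scipy.spatial.transform import Rotation as Ro
from workcell import ctrl
s=ctrl.sense();R=s["orientation"];p=s["eef_pos"]
# args: x y z yaw(deg of tool y axis)  ... several waypoints, all relative to now
a=np.array(sys.argv[1:],float).reshape(-1,4)
for x,y,z,w in a:
    t=np.radians(w);yt=np.array([np.cos(t),np.sin(t),0]);zt=np.array([0,0,-1.]);T=np.c_[np.cross(yt,zt),yt,zt]
    print(np.round(Ro.from_matrix(R.T@T).as_rotvec(),3),np.round(1000*R.T@(np.array([x,y,z])-p),1))
print("t",s["time"],"p",np.round(p,4),"F",np.round(s["force"],1),"w",round(s["width"],4),"g",s["grasp_force"])
E
python3 g.py .45 -.3 .23 -64.5 .4437 .0567 .2 -64.5
```

```text
[-0.002  0.    -0.076] [ 311.6 -232.4   -8. ]
[-0.002  0.    -0.076] [ 434.3 -567.3   22.6]
t 0.1 p [ 0.2431 -0.6291  0.2216] F [ 0.1 -0.3  0.1] w 0.0873 g 0.0
```

Emit:
{"fn": "send_rows", "kwargs": {"rows": [[0,0,-0.02,80,-58,-2,1],[0,0,-0.04,160,-116,-4,1],[0,0,-0.06,235,-175,-6,1],[0,0,-0.076,311.6,-232.4,-8,1],[0,0,-0.076,330,-285,-4,1],[0,0,-0.076,350,-340,0,1],[0,0,-0.076,368,-390,5,1],[0,0,-0.076,386,-440,10,1]], "force": 25}}

```text
time: 1.1
eef_pos: [0.4345, -0.1745, 0.2186]
orientation: [[0.903, 0.431, 0.0], [0.431, -0.903, -0.0], [0.0, 0.0, -1.0]]
force: [0.3, -0.6, 0.6]
width: 0.0871
grasp_force: 0.0
```

```bash
python3 g.py .4437 .0567 .19 -64.5 .4437 .0567 .16 -64.5
```

```text
[ 0. -0.  0.] [ 107.8 -204.8   28.6]
[ 0. -0.  0.] [ 107.8 -204.8   58.6]
t 1.1 p [ 0.4345 -0.1745  0.2186] F [ 0.3 -0.6  0.6] w 0.0871 g 0.0
```

Emit:
{"fn": "send_rows", "kwargs": {"rows": [[0,0,0,22,-40,6,1],[0,0,0,44,-80,12,1],[0,0,0,66,-120,18,1],[0,0,0,86,-160,24,1],[0,0,0,97,-185,28,1],[0,0,0,97,-185,28,1],[0,0,0,97,-185,28,1],[0,0,0,97,-185,28,1]]}}

```text
time: 2.1
eef_pos: [0.4424, 0.0306, 0.1907]
orientation: [[0.904, 0.428, 0.0], [0.428, -0.904, -0.0], [-0.0, 0.0, -1.0]]
force: [0.2, -0.4, -0.6]
width: 0.0872
grasp_force: 0.0
```

```bash
python3 g.py .4437 .0567 .15 -64.5 .4437 .0567 .1 -64.5  .4437 .0567 .0425 -64.5; python3 -c "
from h import *
a=ctrl.get_image('side')[:,:,::-1][80:280,200:440]
cv2.imwrite('pics/a1.png',cv2.resize(a,None,fx=3,fy=3))"
```

```text
[ 0.     0.    -0.003] [ 12.3 -23.   40.7]
[ 0.     0.    -0.003] [ 12.4 -23.   90.7]
[ 0.     0.    -0.003] [ 12.4 -23.1 148.2]
t 2.1 p [0.4424 0.0306 0.1907] F [ 0.2 -0.4 -0.6] w 0.0872 g 0.0
```

View pics/a1.png

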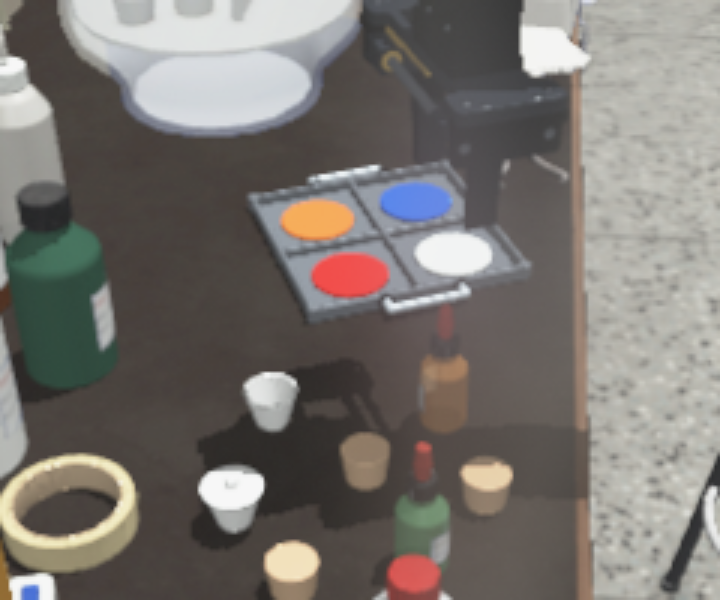

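The fingers are open next to the amber bottle, whose bulb is at about (445,312) in the crop. The body is well above and clear. Now I'll centre over it and go down.

Emit:
{"fn": "send_rows", "kwargs": {"rows": [[0,0,-0.003,6,-12,0,1],[0,0,-0.003,12.3,-23,0,1],[0,0,-0.003,12.3,-23,10,1],[0,0,-0.003,12.3,-23,30,1],[0,0,-0.003,12.3,-23,50,1],[0,0,-0.003,12.3,-23,70,1],[0,0,-0.003,12.3,-23,80,1],[0,0,-0.003,12.3,-23,80,1]]}}

```text
time: 3.15
eef_pos: [0.443, 0.058, 0.11]
orientation: [[0.901, 0.433, -0.002], [0.433, -0.901, -0.0], [-0.002, -0.001, -1.0]]
force: [-0.5, -0.5, 0.3]
width: 0.0872
grasp_force: 0.0
```

```bash
python3 g.py .4437 .0567 .0425 -64.5; python3 -c "
from h import *
a=ctrl.get_image('side')[:,:,::-1][120:280,260:440]
cv2.imwrite('pics/a2.png',cv2.resize(a,None,fx=4,fy=3.75))"
```

```text
[-0.001  0.002  0.003] [ 0.2  1.5 67.5]
t 3.15 p [0.443 0.058 0.11 ] F [-0.5 -0.5  0.3] w 0.0872 g 0.0
```

View pics/a2.png

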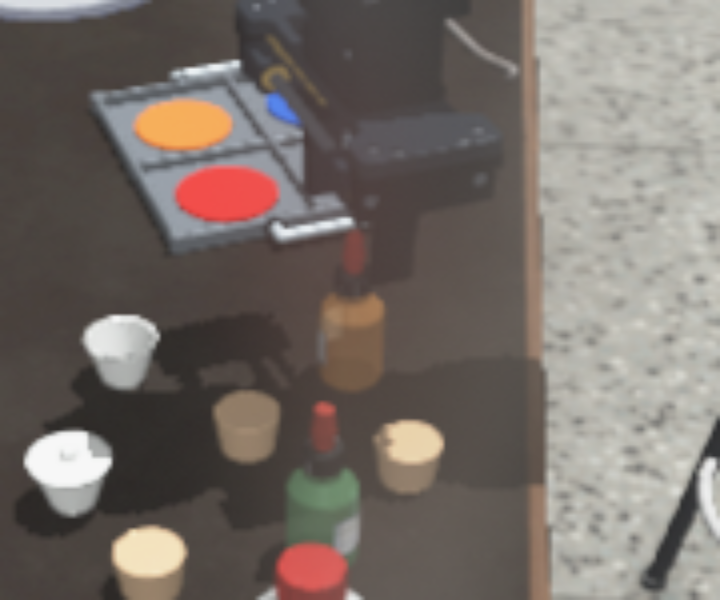

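The bulb at (355,235) is midway between the finger tips, at about (395,270) and (315,195). That is centred, so I'll go down, watching the force in case the bulb touches the gripper's body.

Emit:
{"fn": "send_rows", "kwargs": {"rows": [[0,0.002,0.003,0.2,1.5,15,1],[0,0.002,0.003,0.2,1.5,30,1],[0,0.002,0.003,0.2,1.5,45,1],[0,0.002,0.003,0.2,1.5,56,1],[0,0.002,0.003,0.2,1.5,62,1],[0,0.002,0.003,0.2,1.5,65,1],[0,0.002,0.003,0.2,1.5,67.5,1],[0,0.002,0.003,0.2,1.5,67.5,1]]}}

```text
time: 4.2
eef_pos: [0.4445, 0.0568, 0.0433]
orientation: [[0.903, 0.43, 0.002], [0.43, -0.903, 0.001], [0.002, 0.0, -1.0]]
force: [1.4, -0.6, 0.0]
width: 0.0868
grasp_force: 0.0
```

Emit:
{"fn": "send_rows", "kwargs": {"rows": [[0,0,0,0,0,1,0.3],[0,0,0,0,0,1,0.3],[0,0,0,0,0,1,0.3],[0,0,0,0,0,1,0.3],[0,0,0,0,0,1,0.3],[0,0,0,0,0,1,0.3],[0,0,0,0,0,1,0.3],[0,0,0,0,0,1,0.3]], "force": 20}}

```text
time: 5.2
eef_pos: [0.4444, 0.0567, 0.0422]
orientation: [[0.903, 0.43, 0.002], [0.43, -0.903, 0.001], [0.002, 0.0, -1.0]]
force: [-0.3, -0.5, 0.6]
width: 0.0356
grasp_force: 20.0
```

```bash
python3 -c "
from h import *
a=ctrl.get_image('side')[:,:,::-1][170:250,300:400]
cv2.imwrite('pics/a3.png',cv2.resize(a,None,fx=7,fy=7,interpolation=2))"
```

```text
(no output)
```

View pics/a3.png

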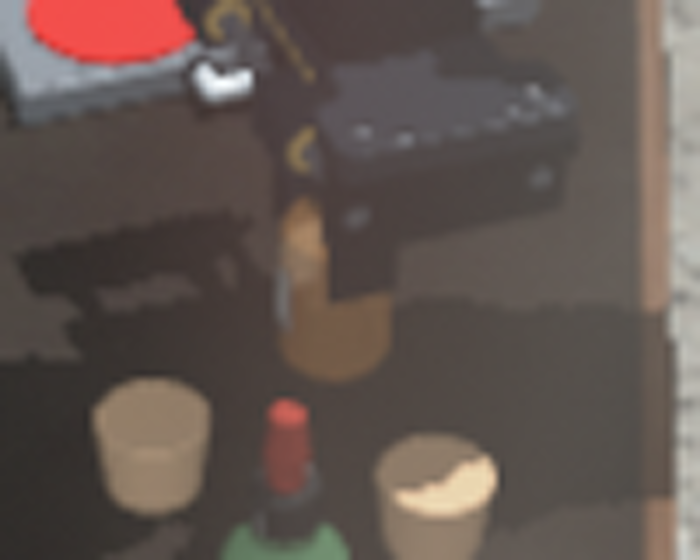

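The finger tip at (360,300) sits low on the straight part of the amber body. It has a grip at 35.6 mm with 20 N. Lifting slowly.

Emit:
{"fn": "send_rows", "kwargs": {"rows": [[0,0,0,0,0,-5,0.3],[0,0,0,0,0,-15,0.3],[0,0,0,0,0,-30,0.3],[0,0,0,0,0,-50,0.3],[0,0,0,0,0,-70,0.3],[0,0,0,0,0,-90,0.3],[0,0,0,0,0,-100,0.3],[0,0,0,0,0,-100,0.3]]}}

```text
time: 6.25
eef_pos: [0.4446, 0.0567, 0.1431]
orientation: [[0.903, 0.43, 0.004], [0.43, -0.903, 0.001], [0.004, 0.001, -1.0]]
force: [0.4, 0.7, -2.2]
width: 0.0349
grasp_force: 20.0
```

```bash
python3 g.py .583 -.222 .14 -64.5 .5 -.1 .14 -64.5
```

```text
[ 0.001 -0.004 -0.   ] [  5.  311.1   3.4]
[ 0.001 -0.004 -0.   ] [-17.4 165.3   3.2]
t 6.25 p [0.4446 0.0567 0.1431] F [ 0.4  0.7 -2.2] w 0.0349 g 19.98976058867811
```

Emit:
{"fn": "send_rows", "kwargs": {"rows": [[0,0,0,0,15,0,0.3],[0,0,0,0,45,0,0.3],[0,-0.002,0,1,85,0,0.3],[0,-0.002,0,2,125,0,0.3],[0,-0.002,0,3,165,0,0.3],[0,-0.004,0,4,205,0,0.3],[0,-0.004,0,5,245,0,0.3],[0,-0.004,0,5,275,0,0.3]]}}

```text
time: 7.25
eef_pos: [0.5668, -0.1926, 0.1407]
orientation: [[0.904, 0.428, -0.004], [0.428, -0.904, -0.001], [-0.004, -0.001, -1.0]]
force: [-0.2, 1.2, -0.8]
width: 0.0354
grasp_force: 20.0
```

Emit:
{"fn": "send_rows", "kwargs": {"rows": [[0,0,0,0,18,0,0.3],[0,0,0,0,29,0,0.3],[0,0,0,0,35,0,0.3],[0,0,0,0,36,0,0.3],[0,0,0,0,36,0,0.3],[0,0,0,0,36,0,0.3]]}}

```text
time: 8.0
eef_pos: [0.5824, -0.2212, 0.1424]
orientation: [[0.902, 0.431, -0.002], [0.431, -0.902, -0.001], [-0.002, -0.0, -1.0]]
force: [-0.0, -0.2, -1.0]
width: 0.0356
grasp_force: 20.0
```

```bash
python3 g.py .583 -.222 .049 -64.5; python3 -c "
from h import *
a=ctrl.get_image('side')[:,:,::-1][70:190,260:400]
cv2.imwrite('pics/a4.png',cv2.resize(a,None,fx=5,fy=5,interpolation=2))"
```

```text
[-0.     0.002  0.001] [ 0.3  1.  93.4]
t 8.0 p [ 0.5824 -0.2212  0.1424] F [-0.  -0.2 -1. ] w 0.0356 g 19.98982539220833
```

View pics/a4.png

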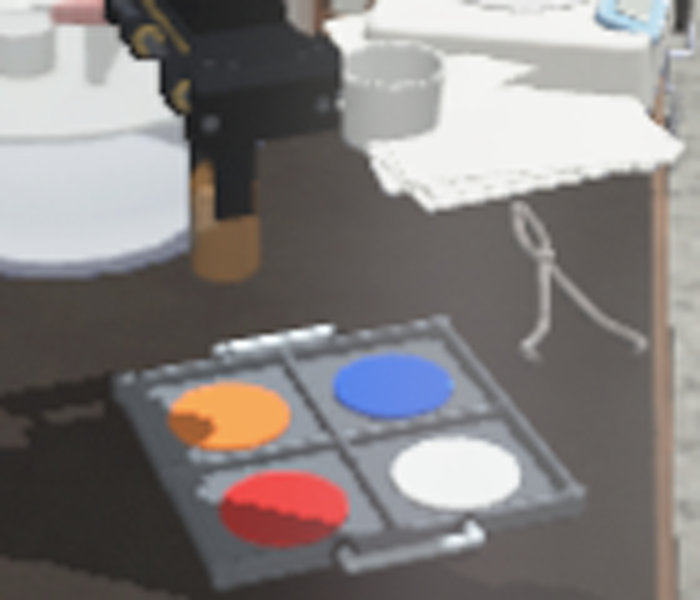

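The amber bottle hangs upright at (228,250) above the orange pad at (230,415). Lowering it.

Emit:
{"fn": "send_rows", "kwargs": {"rows": [[0,0.002,0,0.3,1,12,0.3],[0,0.002,0,0.3,1,28,0.3],[0,0.002,0,0.3,1,44,0.3],[0,0.002,0,0.3,1,60,0.3],[0,0.002,0,0.3,1,74,0.3],[0,0.002,0,0.3,1,84,0.3],[0,0.002,0,0.3,1,89,0.3],[0,0.002,0,0.3,1,90,0.3]]}}

```text
time: 9.05
eef_pos: [0.5831, -0.2227, 0.0521]
orientation: [[0.903, 0.43, 0.0], [0.43, -0.903, -0.0], [0.0, 0.0, -1.0]]
force: [0.4, -0.2, 0.2]
width: 0.0351
grasp_force: 20.0
```

Emit:
{"fn": "send_rows", "kwargs": {"rows": [[0,0,0,0,0,0.5,0.3],[0,0,0,0,0,1,0.3]]}}

```text
time: 9.3
eef_pos: [0.5834, -0.2229, 0.0517]
orientation: [[0.903, 0.43, 0.001], [0.43, -0.903, -0.0], [0.001, 0.001, -1.0]]
force: [0.1, 0.5, -1.5]
width: 0.0352
grasp_force: 20.0
```

Emit:
{"fn": "send_rows", "kwargs": {"rows": [[0,0,0,0,0,1,0.3],[0,0,0,0,0,2,0.3],[0,0,0,0,0,2,0.3]]}}

```text
time: 9.68
eef_pos: [0.5831, -0.2228, 0.0493]
orientation: [[0.903, 0.43, 0.0], [0.43, -0.903, -0.0], [0.0, 0.0, -1.0]]
force: [0.7, 0.1, 0.0]
width: 0.0356
grasp_force: 20.0
```

```bash
python3 g.py .583 -.222 .049 -64.5
```

```text
[ 0. -0. -0.] [ 0.2 -0.8  0.3]
t 9.675 p [ 0.5831 -0.2228  0.0493] F [0.7 0.1 0. ] w 0.0356 g 19.99129866725525
```

Emit:
{"fn": "send_rows", "kwargs": {"rows": [[0,0,0,0,0,0.5,0.3],[0,0,0,0,0,1.0,0.3],[0,0,0,0,0,1.0,0.3]]}}

```text
time: 10.05
eef_pos: [0.5834, -0.2228, 0.0492]
orientation: [[0.903, 0.43, 0.001], [0.43, -0.903, -0.0], [0.0, 0.001, -1.0]]
force: [-1.5, 0.1, 6.0]
width: 0.0352
grasp_force: 20.0
```

Contact is made (6 N). Releasing, then going straight up.

Emit:
{"fn": "send_rows", "kwargs": {"rows": [[0,0,0,0,0,-0.5,0.5],[0,0,0,0,0,-0.5,0.6],[0,0,0,0,0,-0.5,0.8],[0,0,0,0,0,-0.5,0.8],[0,0,0,0,0,-10,0.8],[0,0,0,0,0,-25,0.8],[0,0,0,0,0,-45,0.8],[0,0,0,0,0,-75,0.8]]}}

```text
time: 11.05
eef_pos: [0.5828, -0.2227, 0.1248]
orientation: [[0.903, 0.43, -0.0], [0.43, -0.903, 0.0], [-0.0, -0.0, -1.0]]
force: [-0.2, -0.4, -0.2]
width: 0.0695
grasp_force: 0.0
```

Emit:
{"fn": "send_rows", "kwargs": {"rows": [[0,0,0,0,0,-30,1],[0,0,0,0,0,-60,1],[0,0,0,0,0,-75,1],[0,0,0,0,0,-75,1]]}}

```text
time: 11.55
eef_pos: [0.5836, -0.2229, 0.1999]
orientation: [[0.903, 0.43, 0.003], [0.43, -0.903, -0.001], [0.002, 0.002, -1.0]]
force: [-0.6, 0.2, 0.1]
width: 0.0867
grasp_force: 0.0
```

```bash
python3 g.py .5 .1 .2 -30 .443 .339 .2 0 .443 .339 .0595 0
```

```text
[ 0.003 -0.001 -0.603] [  63.4 -327.5   -0.7]
[ 3.000e-03 -1.000e-03 -1.126e+00] [ 114.8 -567.8   -1.2]
[ 3.000e-03 -1.000e-03 -1.126e+00] [ 114.5 -568.1  139.3]
t 11.55 p [ 0.5836 -0.2229  0.1999] F [-0.6  0.2  0.1] w 0.0867 g 0.0
```

Emit:
{"fn": "send_rows", "kwargs": {"rows": [[0,0,-0.1,10,-50,0,1],[0,0,-0.24,22,-110,0,1],[0,0,-0.38,34,-170,0,1],[0,0,-0.52,46,-230,0,1],[0,0,-0.66,58,-290,0,1],[0,0,-0.8,70,-350,0,1],[0,0,-0.94,82,-410,0,1],[0,0,-1.06,94,-465,0,1]]}}

```text
time: 12.55
eef_pos: [0.4663, 0.2389, 0.1972]
orientation: [[0.061, 0.998, -0.002], [0.998, -0.061, -0.001], [-0.001, -0.002, -1.0]]
force: [0.4, -0.4, 0.7]
width: 0.0871
grasp_force: 0.0
```

```bash
python3 g.py .443 .339 .2 0
```

```text
[-0.002  0.001 -0.061] [ 98.5 -29.4  -2.9]
t 12.55 p [0.4663 0.2389 0.1972] F [ 0.4 -0.4  0.7] w 0.0871 g 0.0
```

Emit:
{"fn": "send_rows", "kwargs": {"rows": [[0,0,-0.03,30,-9,-1,1],[0,0,-0.05,60,-18,-2,1],[0,0,-0.05,80,-25,-3,1],[0,0,-0.05,88,-27,-3,1],[0,0,-0.05,88,-27,-3,1],[0,0,-0.05,88,-27,-3,1],[0,0,-0.05,88,-27,-3,1]]}}

```text
time: 13.42
eef_pos: [0.4471, 0.326, 0.2011]
orientation: [[0.018, 1.0, 0.0], [1.0, -0.018, -0.001], [-0.001, 0.0, -1.0]]
force: [-0.2, 0.7, -0.3]
width: 0.0871
grasp_force: 0.0
```

```bash
python3 g.py .443 .339 .0595 0
```

```text
[ 0.     0.001 -0.018] [ 13.1  -4.4 141.5]
t 13.425 p [0.4471 0.326  0.2011] F [-0.2  0.7 -0.3] w 0.0871 g 0.0
```

Emit:
{"fn": "send_rows", "kwargs": {"rows": [[0,0,-0.018,7,-4.4,5,1],[0,0,-0.018,13.1,-4.4,10,1],[0,0,-0.018,13.1,-4.4,30,1],[0,0,-0.018,13.1,-4.4,55,1],[0,0,-0.018,13.1,-4.4,80,1],[0,0,-0.018,13.1,-4.4,105,1],[0,0,-0.018,13.1,-4.4,115,1],[0,0,-0.018,13.1,-4.4,115,1]]}}

```text
time: 14.42
eef_pos: [0.442, 0.3399, 0.0852]
orientation: [[-0.002, 1.0, -0.002], [1.0, 0.002, -0.001], [-0.001, -0.002, -1.0]]
force: [0.8, 0.1, 0.7]
width: 0.0868
grasp_force: 0.0
```

```bash
python3 g.py .443 .339 .0615 0
```

```text
[-0.002  0.001  0.002] [-0.9  1.1 23.7]
t 14.425 p [0.442  0.3399 0.0852] F [0.8 0.1 0.7] w 0.0868 g 0.0
```

Emit:
{"fn": "send_rows", "kwargs": {"rows": [[0,0,0,-0.5,1,8,1],[0,0,0,-0.5,1,16,1],[0,0,0,-0.5,1,22,1],[0,0,0,-0.5,1,24,1],[0,0,0,-0.5,1,24,1]]}}

```text
time: 15.05
eef_pos: [0.4435, 0.3397, 0.0621]
orientation: [[-0.002, 1.0, -0.0], [1.0, 0.002, -0.0], [-0.0, -0.0, -1.0]]
force: [0.3, 0.3, -0.3]
width: 0.0871
grasp_force: 0.0
```

Emit:
{"fn": "send_rows", "kwargs": {"rows": [[0,0,0,0,0,0,0.55],[0,0,0,0,0,0,0.55],[0,0,0,0,0,0,0.55],[0,0,0,0,0,0,0.55],[0,0,0,0,0,0,0.55],[0,0,0,0,0,0,0.55],[0,0,0,0,0,0,0.55]], "force": 30}}

```text
time: 15.92
eef_pos: [0.4432, 0.3398, 0.0623]
orientation: [[-0.002, 1.0, -0.0], [1.0, 0.002, -0.0], [-0.0, -0.0, -1.0]]
force: [-1.8, -0.7, 2.8]
width: 0.0575
grasp_force: 30.0
```

Emit:
{"fn": "send_rows", "kwargs": {"rows": [[0,0,0,0,0,-5,0.5],[0,0,0,0,0,-15,0.5],[0,0,0,0,0,-35,0.5],[0,0,0,0,0,-60,0.5],[0,0,0,0,0,-90,0.5],[0,0,0,0,0,-120,0.5],[0,0,0,0,0,-140,0.5],[0,0,0,0,0,-145,0.5]]}}

```text
time: 16.92
eef_pos: [0.4439, 0.3402, 0.209]
orientation: [[-0.002, 1.0, 0.003], [1.0, 0.002, 0.001], [0.001, 0.003, -1.0]]
force: [-0.0, -1.2, -5.5]
width: 0.0577
grasp_force: 30.0
```

```bash
python3 g.py .54 -.131 .205 -64.5
```

```text
[ 0.002 -0.003  1.128] [-471.4   95.2    3.6]
t 16.925 p [0.4439 0.3402 0.209 ] F [-0.  -1.2 -5.5] w 0.0577 g 29.999243847560138
```

Emit:
{"fn": "send_rows", "kwargs": {"rows": [[0,0,0.05,-20,4,0,0.5],[0,0,0.16,-65,13,0,0.5],[0,0,0.28,-115,23,0,0.5],[0,0,0.41,-170,34,0,0.5],[0,0,0.54,-225,45,0,0.5],[0,0,0.67,-280,57,0,0.5],[0,0,0.8,-335,68,0,0.5],[0,0,0.92,-385,78,0,0.5]]}}

```text
time: 17.92
eef_pos: [0.5207, -0.0491, 0.2059]
orientation: [[0.799, 0.601, -0.003], [0.601, -0.799, -0.001], [-0.003, -0.001, -1.0]]
force: [0.5, 1.0, -5.0]
width: 0.0573
grasp_force: 30.0
```

```bash
python3 g.py .54 -.131 .205 -64.5
```

```text
[-0.001  0.003  0.2  ] [-33.8  77.1   0.9]
t 17.925 p [ 0.5207 -0.0491  0.2059] F [ 0.5  1.  -5. ] w 0.0573 g 29.996150939259678
```

Emit:
{"fn": "send_rows", "kwargs": {"rows": [[0,0,0.08,-13,30,0,0.5],[0,0,0.15,-24,52,0,0.5],[0,0,0.19,-30,66,0,0.5],[0,0,0.19,-32,72,0,0.5],[0,0,0.19,-32,72,0,0.5],[0,0,0.19,-32,72,0,0.5],[0,0,0.19,-32,72,0,0.5]]}}

```text
time: 18.8
eef_pos: [0.5405, -0.1207, 0.2073]
orientation: [[0.894, 0.448, 0.0], [0.448, -0.894, 0.0], [0.0, -0.0, -1.0]]
force: [0.8, 0.0, -3.7]
width: 0.0572
grasp_force: 30.0
```

```bash
python3 g.py .54 -.131 .071 -64.5;  python3 -c "
from h import *
a=ctrl.get_image('side')[:,:,::-1][70:190,260:400]
cv2.imwrite('pics/a5.png',cv2.resize(a,None,fx=5,fy=5,interpolation=2))"
```

```text
[-0.    -0.     0.019] [ -5.1   8.9 136.3]
t 18.8 p [ 0.5405 -0.1207  0.2073] F [ 0.8  0.  -3.7] w 0.0572 g 29.999155673431233
```

View pics/a5.png

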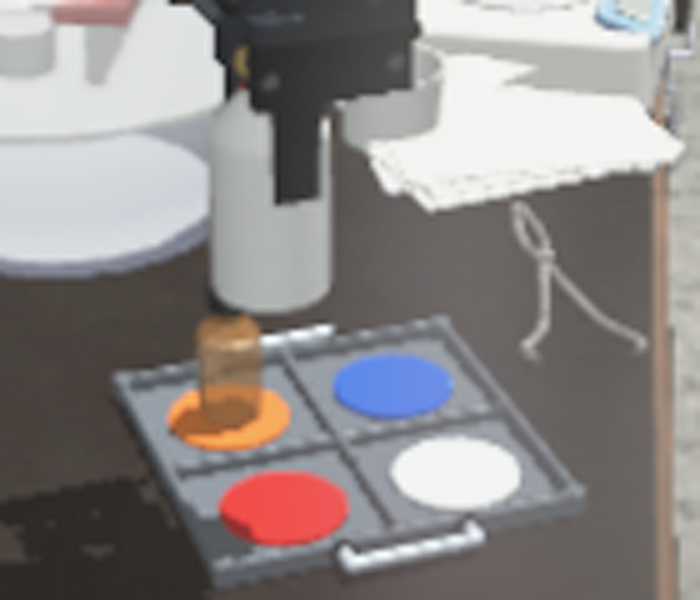

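Amber stands centred on the orange pad at about (232,410). The white bottle hangs upright over the red pad. Lowering it.

Emit:
{"fn": "send_rows", "kwargs": {"rows": [[0,0,0.019,-3,4,0,0.5],[0,0,0.019,-5.1,8.9,8,0.5],[0,0,0.019,-5.1,8.9,25,0.5],[0,0,0.019,-5.1,8.9,50,0.5],[0,0,0.019,-5.1,8.9,75,0.5],[0,0,0.019,-5.1,8.9,100,0.5],[0,0,0.019,-5.1,8.9,118,0.5],[0,0,0.019,-5.1,8.9,124,0.5]]}}

```text
time: 19.85
eef_pos: [0.539, -0.1318, 0.0815]
orientation: [[0.903, 0.429, -0.003], [0.429, -0.903, 0.001], [-0.002, -0.002, -1.0]]
force: [-0.0, -0.0, -5.5]
width: 0.0577
grasp_force: 30.0
```

Emit:
{"fn": "send_rows", "kwargs": {"rows": [[0,0,0,0,0,4,0.5],[0,0,0,0,0,8,0.5],[0,0,0,0,0,10,0.5],[0,0,0,0,0,10,0.5]]}}

```text
time: 20.35
eef_pos: [0.5401, -0.1321, 0.0735]
orientation: [[0.903, 0.429, 0.0], [0.429, -0.903, -0.0], [0.0, 0.0, -1.0]]
force: [-0.6, 0.1, -4.6]
width: 0.0573
grasp_force: 30.0
```

```bash
python3 g.py .54 -.131 .0692 -64.5
```

```text
[ 0.    -0.    -0.001] [ 0.4 -1.   4.3]
t 20.35 p [ 0.5401 -0.1321  0.0735] F [-0.6  0.1 -4.6] w 0.0573 g 29.99924575095065
```

Emit:
{"fn": "send_rows", "kwargs": {"rows": [[0,0,0,0.2,-0.6,1.5,0.5],[0,0,0,0.4,-1,2.5,0.5],[0,0,0,0.4,-1,3.5,0.5],[0,0,0,0.4,-1,4.3,0.5],[0,0,0,0.4,-1,4.8,0.5],[0,0,0,0.4,-1,4.8,0.5]]}}

```text
time: 21.1
eef_pos: [0.5402, -0.1308, 0.0692]
orientation: [[0.903, 0.429, 0.001], [0.429, -0.903, -0.0], [0.0, 0.0, -1.0]]
force: [-3.7, 1.4, 5.7]
width: 0.0572
grasp_force: 30.0
```

Emit:
{"fn": "send_rows", "kwargs": {"rows": [[0,0,0,0,0,-0.5,0.75],[0,0,0,0,0,-0.5,0.85],[0,0,0,0,0,-0.5,0.9],[0,0,0,0,0,-0.5,0.9],[0,0,0,0,0,-10,0.9],[0,0,0,0,0,-30,0.9],[0,0,0,0,0,-55,0.9],[0,0,0,0,0,-90,0.9]]}}

```text
time: 22.1
eef_pos: [0.5394, -0.1308, 0.1593]
orientation: [[0.903, 0.43, -0.001], [0.43, -0.903, 0.0], [-0.001, -0.001, -1.0]]
force: [0.2, -1.4, 0.3]
width: 0.0786
grasp_force: 0.0
```

Emit:
{"fn": "send_rows", "kwargs": {"rows": [[0,0,0,0,0,-30,1],[0,0,0,0,0,-45,1],[0,0,0,0,0,-45,1]]}}

```text
time: 22.48
eef_pos: [0.5404, -0.131, 0.2044]
orientation: [[0.903, 0.429, 0.002], [0.429, -0.903, -0.001], [0.002, 0.002, -1.0]]
force: [0.4, -0.9, -0.6]
width: 0.0872
grasp_force: 0.0
```

```bash
python3 g.py .584 .185 .15 -64.5
```

```text
[ 0.002 -0.002 -0.001] [ 175.  -266.8   54.2]
t 22.475 p [ 0.5404 -0.131   0.2044] F [ 0.4 -0.9 -0.6] w 0.0872 g 0.0
```

Emit:
{"fn": "send_rows", "kwargs": {"rows": [[0,0,0,30,-45,0,1],[0,0,0,60,-90,5,1],[0,0,0,90,-135,15,1],[0,0,0,120,-180,30,1],[0,0,0,150,-228,45,1],[0,0,0,168,-256,54,1],[0,0,0,175,-266.8,54,1],[0,0,0,175,-266.8,54,1]]}}

```text
time: 23.48
eef_pos: [0.5831, 0.1849, 0.1488]
orientation: [[0.903, 0.43, -0.001], [0.43, -0.903, -0.001], [-0.001, 0.0, -1.0]]
force: [-0.6, 0.3, 0.1]
width: 0.0871
grasp_force: 0.0
```

Emit:
{"fn": "send_rows", "kwargs": {"rows": [[0,0,0,0,0,0,1],[0,0,0,0,0,0,1]]}}

```text
time: 23.72
eef_pos: [0.5838, 0.1832, 0.1497]
orientation: [[0.904, 0.427, 0.001], [0.427, -0.904, -0.001], [0.0, 0.001, -1.0]]
force: [-0.6, -0.0, -1.2]
width: 0.0872
grasp_force: 0.0
```

```bash
python3 g.py .584 .185 .0165 -64.5; python3 -c "
from h import *
a=ctrl.get_image('side')[:,:,::-1][130:290,220:380]
cv2.imwrite('pics/a6.png',cv2.resize(a,None,fx=3.7,fy=3.7,interpolation=2))"
```

```text
[ 0.001 -0.    -0.004] [  0.9  -1.7 133.2]
t 23.725 p [0.5838 0.1832 0.1497] F [-0.6 -0.  -1.2] w 0.0872 g 0.0
```

View pics/a6.png

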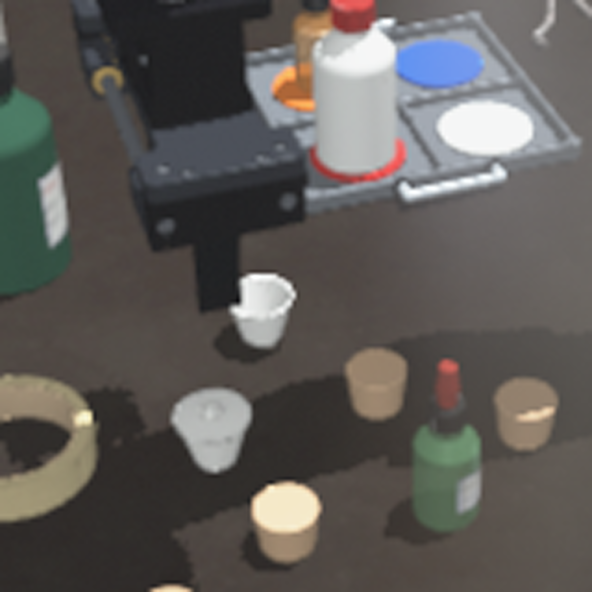

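The white bottle stands centred on the red pad at (357,155). The lidded crucible is at (212,410), below the gripper. Going down.

Emit:
{"fn": "send_rows", "kwargs": {"rows": [[0,0,-0.004,0.9,-1.7,15,1],[0,0,-0.004,0.9,-1.7,40,1],[0,0,-0.004,0.9,-1.7,65,1],[0,0,-0.004,0.9,-1.7,90,1],[0,0,-0.004,0.9,-1.7,112,1],[0,0,-0.004,0.9,-1.7,126,1],[0,0,-0.004,0.9,-1.7,132,1],[0,0,-0.004,0.9,-1.7,132,1]]}}

```text
time: 24.78
eef_pos: [0.5835, 0.1871, 0.0173]
orientation: [[0.901, 0.433, -0.0], [0.433, -0.901, -0.0], [-0.0, 0.0, -1.0]]
force: [-0.3, -0.3, 1.1]
width: 0.0868
grasp_force: 0.0
```

Emit:
{"fn": "send_rows", "kwargs": {"rows": [[0,0,0,0,0,0.5,0.7],[0,0,0,0,0,0.5,0.4],[0,0,0,0,0,0.5,0.4],[0,0,0,0,0,0.5,0.4],[0,0,0,0,0,0.5,0.4],[0,0,0,0,0,0.5,0.4],[0,0,0,0,0,0.5,0.4],[0,0,0,0,0,0.5,0.4]], "force": 15}}

```text
time: 25.78
eef_pos: [0.5836, 0.187, 0.017]
orientation: [[0.901, 0.433, 0.0], [0.433, -0.901, -0.0], [0.0, 0.0, -1.0]]
force: [-0.5, -1.1, 0.4]
width: 0.0398
grasp_force: 15.0
```

Emit:
{"fn": "send_rows", "kwargs": {"rows": [[0,0,0,0,0,-3,0.4],[0,0,0,0,0,-8,0.4],[0,0,0,0,0,-20,0.4],[0,0,0,0,0,-40,0.4],[0,0,0,0,0,-65,0.4],[0,0,0,0,0,-90,0.4],[0,0,0,0,0,-110,0.4],[0,0,0,0,0,-115,0.4]]}}

```text
time: 26.78
eef_pos: [0.5844, 0.1875, 0.1342]
orientation: [[0.901, 0.433, 0.003], [0.433, -0.901, 0.001], [0.003, 0.001, -1.0]]
force: [0.7, -0.6, -1.1]
width: 0.0393
grasp_force: 15.0
```

```bash
python3 g.py .45 -.1745 .13 -64.5; python3 -c "
from h import *
a=ctrl.get_image('side')[:,:,::-1][130:290,220:380]
cv2.imwrite('pics/a7.png',cv2.resize(a,None,fx=3.7,fy=3.7,interpolation=2))"
```

```text
[ 0.001 -0.003  0.003] [-277.9  268.2    3.4]
t 26.775 p [0.5844 0.1875 0.1342] F [ 0.7 -0.6 -1.1] w 0.0393 g 15.000016673875507
```

View pics/a7.png

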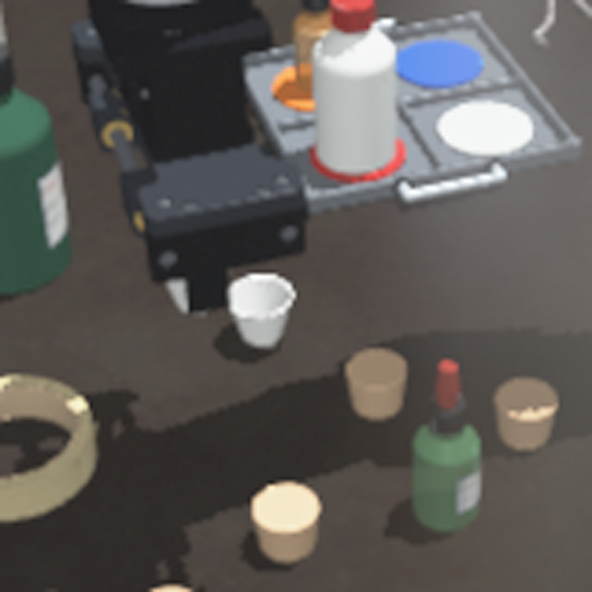

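The crucible is held, with its bottom visible at (180,305), and everything else is undisturbed. Carrying it to the white pad, a bit higher.

Emit:
{"fn": "send_rows", "kwargs": {"rows": [[0,0,0,-15,15,-15,0.4],[0,0,0,-50,48,-28,0.4],[0,-0.003,0,-95,91,-30,0.4],[0,-0.003,0,-140,135,-30,0.4],[0,-0.003,0,-185,178,-30,0.4],[0,-0.003,0,-225,217,-30,0.4],[0,-0.003,0,-255,246,-30,0.4],[0,-0.003,0,-270,260,-30,0.4]]}}

```text
time: 27.82
eef_pos: [0.4507, -0.1668, 0.1611]
orientation: [[0.903, 0.429, -0.005], [0.429, -0.903, -0.001], [-0.005, -0.001, -1.0]]
force: [0.0, 0.9, -0.5]
width: 0.0395
grasp_force: 15.0
```

Emit:
{"fn": "send_rows", "kwargs": {"rows": [[0,0,0,-5,5,0,0.4],[0,0,0,-5,5,0,0.4],[0,0,0,-5,5,0,0.4],[0,0,0,-5,5,0,0.4]]}}

```text
time: 28.32
eef_pos: [0.4507, -0.1698, 0.1619]
orientation: [[0.901, 0.435, -0.003], [0.435, -0.901, -0.001], [-0.003, -0.0, -1.0]]
force: [-0.3, 0.2, -1.1]
width: 0.0395
grasp_force: 15.0
```

```bash
python3 g.py .45 -.1745 .024 -64.5
```

```text
[-0.     0.003  0.005] [ -2.3   4.  137.9]
t 28.325 p [ 0.4507 -0.1698  0.1619] F [-0.3  0.2 -1.1] w 0.0395 g 14.99999031999323
```

Emit:
{"fn": "send_rows", "kwargs": {"rows": [[0,0.003,0.005,-2.3,4,10,0.4],[0,0.003,0.005,-2.3,4,30,0.4],[0,0.003,0.005,-2.3,4,55,0.4],[0,0.003,0.005,-2.3,4,80,0.4],[0,0.003,0.005,-2.3,4,103,0.4],[0,0.003,0.005,-2.3,4,120,0.4],[0,0.003,0.005,-2.3,4,130,0.4],[0,0.003,0.005,-2.3,4,133,0.4]]}}

```text
time: 29.32
eef_pos: [0.4493, -0.1755, 0.0283]
orientation: [[0.904, 0.429, -0.001], [0.429, -0.904, 0.0], [-0.001, -0.001, -1.0]]
force: [-0.7, -0.2, -0.1]
width: 0.0395
grasp_force: 15.0
```

Emit:
{"fn": "send_rows", "kwargs": {"rows": [[0,0,0,0,0,1,0.4],[0,0,0,0,0,2,0.4],[0,0,0,0,0,2,0.4]]}}

```text
time: 29.7
eef_pos: [0.4499, -0.1758, 0.0273]
orientation: [[0.904, 0.428, 0.001], [0.428, -0.904, -0.0], [0.001, 0.001, -1.0]]
force: [0.1, 0.5, 0.1]
width: 0.0399
grasp_force: 15.0
```

```bash
python3 g.py .45 -.1745 .024 -64.5
```

```text
[ 0.001 -0.001 -0.002] [ 0.6 -1.1  3.3]
t 29.7 p [ 0.4499 -0.1758  0.0273] F [0.1 0.5 0.1] w 0.0399 g 14.999898534006206
```

Emit:
{"fn": "send_rows", "kwargs": {"rows": [[0,0,0,0.3,-0.6,1,0.4],[0,0,0,0.6,-1.1,1.8,0.4],[0,0,0,0.6,-1.1,2.4,0.4],[0,0,0,0.6,-1.1,2.4,0.4]]}}

```text
time: 30.2
eef_pos: [0.4497, -0.1743, 0.0245]
orientation: [[0.904, 0.429, -0.0], [0.429, -0.904, -0.0], [-0.0, -0.0, -1.0]]
force: [-0.6, -1.0, -0.6]
width: 0.0394
grasp_force: 15.0
```

Emit:
{"fn": "send_rows", "kwargs": {"rows": [[0,0,0,0,0,0.6,0.4],[0,0,0,0,0,1,0.4],[0,0,0,0,0,1,0.4]]}}

```text
time: 30.58
eef_pos: [0.45, -0.1744, 0.0238]
orientation: [[0.904, 0.429, 0.001], [0.429, -0.904, -0.0], [0.0, 0.0, -1.0]]
force: [-0.3, 0.2, 3.4]
width: 0.0395
grasp_force: 15.0
```

Emit:
{"fn": "send_rows", "kwargs": {"rows": [[0,0,0,0,0,0,0.6],[0,0,0,0,0,0,0.7],[0,0,0,0,0,0,0.75],[0,0,0,0,0,0,0.75],[0,0,0,0,0,-8,0.75],[0,0,0,0,0,-25,0.75],[0,0,0,0,0,-55,0.75],[0,0,0,0,0,-95,0.75]]}}

```text
time: 31.58
eef_pos: [0.4491, -0.1741, 0.1194]
orientation: [[0.903, 0.429, -0.001], [0.429, -0.903, 0.001], [-0.001, -0.001, -1.0]]
force: [0.7, -0.2, -0.1]
width: 0.0653
grasp_force: 0.0
```

Emit:
{"fn": "send_rows", "kwargs": {"rows": [[0,0,0,0,0,-50,1],[0,0,0,0,0,-80,1],[0,0,0,0,0,-80,1]]}}

```text
time: 31.95
eef_pos: [0.4513, -0.1748, 0.2015]
orientation: [[0.904, 0.428, 0.006], [0.428, -0.904, -0.003], [0.004, 0.005, -1.0]]
force: [-0.3, 0.0, 0.1]
width: 0.0844
grasp_force: 0.0
```

```bash
python3 g.py .51 .07 .2 -30 .579 .3244 .15 0
```

```text
[ 0.006 -0.002 -0.605] [ 157.9 -196.1    1.2]
[ 7.000e-03 -1.000e-03 -1.128e+00] [ 329.  -396.6   50.9]
t 31.95 p [ 0.4513 -0.1748  0.2015] F [-0.3  0.   0.1] w 0.0844 g 0.0
```

Emit:
{"fn": "send_rows", "kwargs": {"rows": [[0,0,-0.12,36,-44,0,1],[0,0,-0.26,76,-92,0,1],[0,0,-0.4,116,-140,0,1],[0,0,-0.54,156,-188,0,1],[0,0,-0.68,196,-236,0,1],[0,0,-0.82,236,-284,0,1],[0,0,-0.96,276,-332,10,1],[0,0,-1.08,308,-370,20,1]]}}

```text
time: 32.95
eef_pos: [0.5689, 0.2942, 0.177]
orientation: [[0.042, 0.999, -0.002], [0.999, -0.042, -0.0], [-0.0, -0.002, -1.0]]
force: [-0.2, -0.4, -0.0]
width: 0.087
grasp_force: 0.0
```

Emit:
{"fn": "send_rows", "kwargs": {"rows": [[0,0,-0.03,10,-2,10,1],[0,0,-0.03,10,-2,20,1],[0,0,-0.03,10,-2,20,1],[0,0,-0.03,10,-2,20,1]]}}

```text
time: 33.45
eef_pos: [0.5686, 0.3002, 0.1589]
orientation: [[0.021, 1.0, 0.001], [1.0, -0.021, -0.001], [-0.001, 0.001, -1.0]]
force: [0.1, -0.9, -0.4]
width: 0.087
grasp_force: 0.0
```

```bash
python3 g.py .579 .3244 .1 0 .579 .3244 .01 0; python3 -c "
from h import *
a=ctrl.get_image('side')[:,:,::-1][180:330,200:400]
cv2.imwrite('pics/a8.png',cv2.resize(a,None,fx=4,fy=4,interpolation=2))"
```

```text
[ 0.001  0.001 -0.021] [24.5  9.9 58.8]
[ 0.001  0.001 -0.021] [ 24.6   9.8 148.8]
t 33.45 p [0.5686 0.3002 0.1589] F [ 0.1 -0.9 -0.4] w 0.087 g 0.0
```

View pics/a8.png

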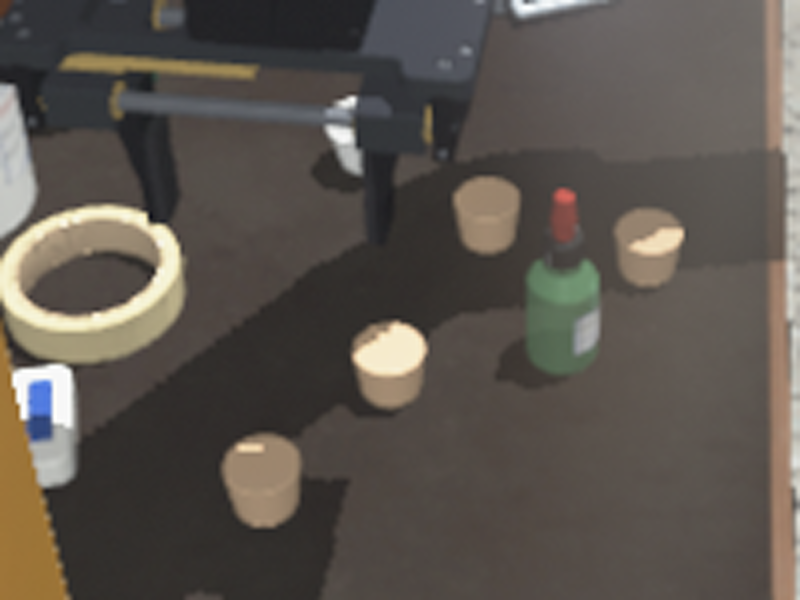

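The gripper's long side runs along x, and the far stopper is at (262,465) in the crop, clear of the tape ring and timer. Centring over it and going down with the fingers partly open.

Emit:
{"fn": "send_rows", "kwargs": {"rows": [[0,0,-0.02,12,5,5,0.75],[0,0,-0.02,24.5,9.9,15,0.75],[0,0,-0.02,24.5,9.9,35,0.75],[0,0,-0.02,24.5,9.9,60,0.75],[0,0,-0.02,24.5,9.9,80,0.75],[0,0,-0.02,24.5,9.9,100,0.75],[0,0,-0.02,24.5,9.9,105,0.75],[0,0,-0.02,24.5,9.9,105,0.75]]}}

```text
time: 34.5
eef_pos: [0.5783, 0.3264, 0.0534]
orientation: [[-0.002, 1.0, -0.0], [1.0, 0.002, 0.0], [0.0, -0.0, -1.0]]
force: [-0.3, 0.4, -0.4]
width: 0.0655
grasp_force: 0.0
```

```bash
python3 g.py .579 .3244 .01 0
```

```text
[-0.    -0.     0.002] [-2.   0.7 43.4]
t 34.5 p [0.5783 0.3264 0.0534] F [-0.3  0.4 -0.4] w 0.0655 g 0.0
```

Emit:
{"fn": "send_rows", "kwargs": {"rows": [[0,0,0,-1.5,0.7,12,0.75],[0,0,0,-1.5,0.7,24,0.75],[0,0,0,-1.5,0.7,35,0.75],[0,0,0,-1.5,0.7,42,0.75],[0,0,0,-1.5,0.7,43.5,0.75],[0,0,0,-1.5,0.7,43.5,0.75]]}}

```text
time: 35.25
eef_pos: [0.5791, 0.325, 0.0101]
orientation: [[-0.002, 1.0, 0.0], [1.0, 0.002, 0.0], [0.0, 0.0, -1.0]]
force: [0.4, -0.6, -0.2]
width: 0.0655
grasp_force: 0.0
```

Emit:
{"fn": "send_rows", "kwargs": {"rows": [[0,0,0,0,0,0,0.55],[0,0,0,0,0,0,0.3],[0,0,0,0,0,0,0.3],[0,0,0,0,0,0,0.3],[0,0,0,0,0,0,0.3],[0,0,0,0,0,0,0.3],[0,0,0,0,0,0,0.3]], "force": 15}}

```text
time: 36.12
eef_pos: [0.5791, 0.3248, 0.0101]
orientation: [[-0.002, 1.0, 0.0], [1.0, 0.002, -0.0], [-0.0, 0.0, -1.0]]
force: [-0.6, -0.0, 1.3]
width: 0.0358
grasp_force: 15.0
```

```bash
python3 g.py .579 .3244 .01 0
```

```text
[0.    0.    0.002] [-0.4 -0.1  0.1]
t 36.125 p [0.5791 0.3248 0.0101] F [-0.6 -0.   1.3] w 0.0358 g 15.000113546848297
```

Emit:
{"fn": "send_rows", "kwargs": {"rows": [[0,0,0,0,0,-5,0.3],[0,0,0,0,0,-20,0.3],[0,0,0,0,0,-45,0.3],[0,0,0,0,0,-80,0.3],[0,0,0,0,0,-120,0.3],[0,0,0,0,0,-160,0.3],[0,0,0,0,0,-185,0.3],[0,0,0,0,0,-190,0.3]]}}

```text
time: 37.12
eef_pos: [0.5796, 0.3258, 0.2031]
orientation: [[-0.002, 1.0, 0.004], [1.0, 0.002, 0.002], [0.002, 0.004, -1.0]]
force: [0.5, 0.1, -0.0]
width: 0.0361
grasp_force: 15.0
```

```bash
python3 g.py .4925 -.264 .2 -64.5
```

```text
[ 0.002 -0.004  1.128] [-589.6  -88.4    1.3]
t 37.125 p [0.5796 0.3258 0.2031] F [ 0.5  0.1 -0. ] w 0.0361 g 15.000139474868774
```

Emit:
{"fn": "send_rows", "kwargs": {"rows": [[0,0,0.05,-25,-4,0,0.3],[0,0,0.15,-75,-11,0,0.3],[0,0,0.26,-130,-20,0,0.3],[0,0,0.37,-185,-28,0,0.3],[0,0,0.48,-240,-36,0,0.3],[0,0,0.59,-295,-44,0,0.3],[0,0,0.7,-350,-52,0,0.3],[0,0,0.81,-405,-60,0,0.3]]}}

```text
time: 38.12
eef_pos: [0.5186, -0.0821, 0.1994]
orientation: [[0.725, 0.688, -0.001], [0.688, -0.725, 0.0], [-0.001, -0.001, -1.0]]
force: [1.4, -0.0, 0.1]
width: 0.0362
grasp_force: 15.0
```

```bash
python3 g.py .4925 -.264 .2 -64.5
```

```text
[-0.001  0.001  0.314] [-144.2  114.    -0.5]
t 38.125 p [ 0.5186 -0.0821  0.1994] F [ 1.4 -0.   0.1] w 0.0362 g 14.998696893453598
```

Emit:
{"fn": "send_rows", "kwargs": {"rows": [[0,0,0.08,-36,28,0,0.3],[0,0,0.17,-76,60,0,0.3],[0,0,0.24,-110,87,0,0.3],[0,0,0.29,-132,105,0,0.3],[0,0,0.31,-140,111,0,0.3],[0,0,0.31,-140,111,0,0.3],[0,0,0.31,-140,111,0,0.3]]}}

```text
time: 39.0
eef_pos: [0.4959, -0.2551, 0.2001]
orientation: [[0.898, 0.441, 0.0], [0.441, -0.898, 0.001], [0.001, -0.001, -1.0]]
force: [-0.2, 0.6, 0.5]
width: 0.0364
grasp_force: 15.0
```

```bash
python3 g.py .4925 -.264 .0175 -64.5
```

```text
[-0.001 -0.001  0.011] [ -7.1   6.6 182.6]
t 39.0 p [ 0.4959 -0.2551  0.2001] F [-0.2  0.6  0.5] w 0.0364 g 15.000132769346237
```

Emit:
{"fn": "send_rows", "kwargs": {"rows": [[0,0,0.011,-4,4,5,0.3],[0,0,0.011,-7,6.6,20,0.3],[0,0,0.011,-7,6.6,50,0.3],[0,0,0.011,-7,6.6,85,0.3],[0,0,0.011,-7,6.6,120,0.3],[0,0,0.011,-7,6.6,150,0.3],[0,0,0.011,-7,6.6,168,0.3],[0,0,0.011,-7,6.6,172,0.3]]}}

```text
time: 40.0
eef_pos: [0.4911, -0.2659, 0.0267]
orientation: [[0.904, 0.428, -0.002], [0.428, -0.904, 0.001], [-0.001, -0.002, -1.0]]
force: [0.6, -0.3, -0.5]
width: 0.0366
grasp_force: 15.0
```

Emit:
{"fn": "send_rows", "kwargs": {"rows": [[0,0,0,0,0,2,0.3],[0,0,0,0,0,4,0.3],[0,0,0,0,0,4,0.3]]}}

```text
time: 40.38
eef_pos: [0.4923, -0.2665, 0.0247]
orientation: [[0.904, 0.428, 0.001], [0.428, -0.904, -0.001], [0.001, 0.001, -1.0]]
force: [-0.6, -0.4, -0.9]
width: 0.0366
grasp_force: 15.0
```

```bash
python3 g.py .4925 -.264 .0171 -64.5
```

```text
[ 0.001 -0.001 -0.003] [ 1.3 -2.2  7.6]
t 40.375 p [ 0.4923 -0.2665  0.0247] F [-0.6 -0.4 -0.9] w 0.0366 g 15.000012069940567
```

Emit:
{"fn": "send_rows", "kwargs": {"rows": [[0,0,0,1,-1.5,2,0.3],[0,0,0,1.2,-2.2,3.5,0.3],[0,0,0,1.2,-2.2,5,0.3],[0,0,0,1.2,-2.2,5,0.3]]}}

```text
time: 40.88
eef_pos: [0.4919, -0.2637, 0.0189]
orientation: [[0.904, 0.428, -0.0], [0.428, -0.904, 0.0], [-0.0, -0.0, -1.0]]
force: [1.2, 0.3, -1.4]
width: 0.0363
grasp_force: 15.0
```

Emit:
{"fn": "send_rows", "kwargs": {"rows": [[0,0,0,0,0,0.8,0.3],[0,0,0,0,0,1.5,0.3],[0,0,0,0,0,1.5,0.3]]}}

```text
time: 41.25
eef_pos: [0.492, -0.2638, 0.0175]
orientation: [[0.904, 0.428, -0.0], [0.428, -0.904, -0.0], [-0.0, -0.0, -1.0]]
force: [0.2, -1.3, 0.2]
width: 0.0358
grasp_force: 15.0
```

```bash
python3 g.py .4925 -.264 .0171 -64.5; python3 -c "
from h import *
a=ctrl.get_image('side')[:,:,::-1][110:190,280:400]
cv2.imwrite('pics/a9.png',cv2.resize(a,None,fx=6,fy=6,interpolation=2))"
```

```text
[-0.     0.    -0.003] [0.4 0.4 0.4]
t 41.25 p [ 0.492  -0.2638  0.0175] F [ 0.2 -1.3  0.2] w 0.0358 g 14.999945014715195
```

View pics/a9.png

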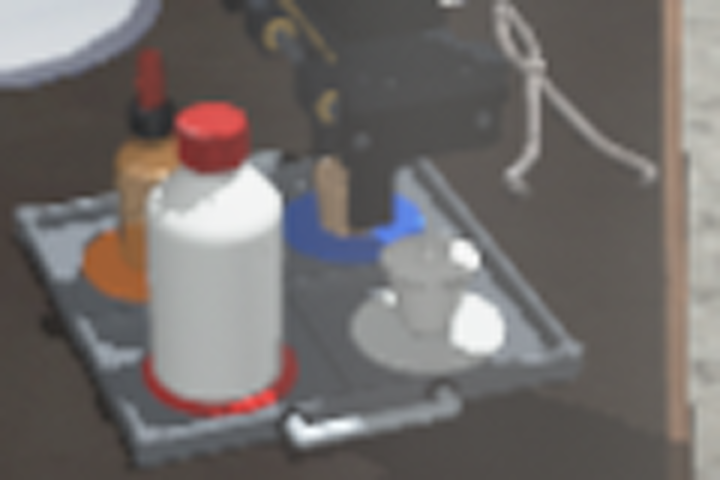

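The stopper is upright over the blue pad at (345,215). The crucible stands centred on the white pad, and the bottle and amber are in place. Last bit down, then release.

Emit:
{"fn": "send_rows", "kwargs": {"rows": [[0,0,0,0,0,0.5,0.3],[0,0,0,0,0,1,0.3],[0,0,0,0,0,1,0.3]]}}

```text
time: 41.68
eef_pos: [0.4921, -0.2638, 0.0171]
orientation: [[0.904, 0.428, 0.0], [0.428, -0.904, -0.0], [-0.0, 0.0, -1.0]]
force: [-1.9, 0.4, 4.9]
width: 0.036
grasp_force: 15.0
```

Emit:
{"fn": "send_rows", "kwargs": {"rows": [[0,0,0,0,0,0,0.5],[0,0,0,0,0,0,0.6],[0,0,0,0,0,0,0.6],[0,0,0,0,0,0,0.6],[0,0,0,0,0,-8,0.6],[0,0,0,0,0,-25,0.6],[0,0,0,0,0,-55,0.6],[0,0,0,0,0,-95,0.6]]}}

```text
time: 42.68
eef_pos: [0.4917, -0.2636, 0.1131]
orientation: [[0.904, 0.428, -0.0], [0.428, -0.904, 0.0], [-0.0, -0.0, -1.0]]
force: [-0.2, -0.1, 0.5]
width: 0.0523
grasp_force: 0.0
```

Emit:
{"fn": "send_rows", "kwargs": {"rows": [[0,0,0,0,0,-50,0.6],[0,0,0,0,0,-100,0.6],[0,0,0,-40,40,-110,0.6],[0,0,0,-80,90,-110,0.6],[0,0,0,-110,140,-110,0.6],[0,0,0,-130,190,-110,0.6],[0,0,0,-140,210,-110,0.6],[0,0,0,-140,210,-110,0.6]]}}

```text
time: 43.68
eef_pos: [0.4542, -0.5152, 0.2222]
orientation: [[0.905, 0.425, 0.0], [0.425, -0.905, -0.001], [0.0, 0.001, -1.0]]
force: [-0.2, 1.4, -0.2]
width: 0.0525
grasp_force: 0.0
```

```bash
python3 -c "
from h import *
a=ctrl.get_image('top')[:,:,::-1]; cv2.imwrite('pics/f.png',a)
c=cv2.resize(a[140:260,360:480],None,fx=5,fy=5,interpolation=2)
cv2.imwrite('pics/a10.png',c)"
```

```text
(no output)
```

View pics/a10.png

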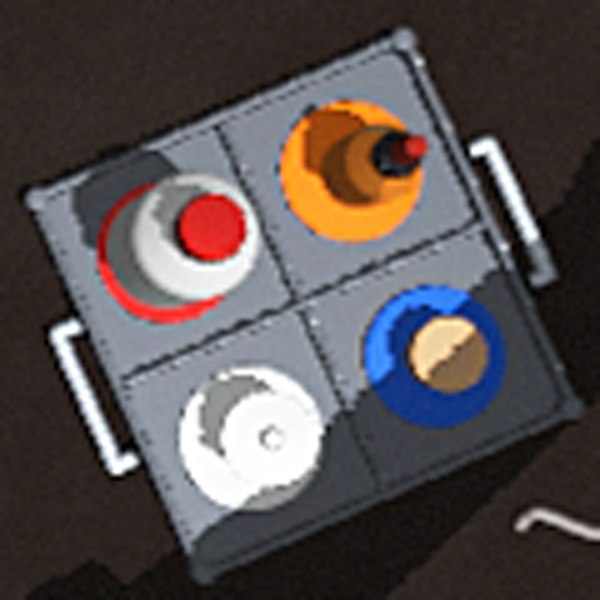

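All four things stand on their pads: cap (211,227), bulb (413,149), knob (272,438), stopper (449,354). I'll check the offsets.

```bash
python3 - <<'E'
from h import *
P=dict(red=(.5398,-.132),orange=(.5832,-.2225),white=(.4498,-.1753),blue=(.4925,-.265))
for k,p,z in (('red',(211,227),.133),('orange',(413,149),.115),('white',(272,438),.049),('blue',(449,354),.035)):
    print(k,np.round(1000*(crop("top",p,(360,140),5,z)-P[k]),1))
E
python3 -c "
import cv2
cv2.imwrite('pics/d.png',cv2.absdiff(cv2.imread('pics/f.png'),cv2.imread('pics/top0.png'))[150:250,165:340])
d=cv2.imread('pics/d.png')
for n,(x,y) in dict(green=(249,224),openc=(311,172),s4=(278,242)).items(): print(n,d[y-160:y-140,x-175:x-155].mean())"
```

```text
red [1.1 2.7]
orange [-3. -0.]
white [ 0.3 -0.5]
blue [0.1 1.5]
green 2.1058333333333334
openc 1.6316666666666666
s4 1.826851851851852
```

Every item is within 3 mm of its pad centre, and the items to be left alone haven't moved. Handing in.

```bash
python3 -c "
from workcell import ctrl
print(ctrl.hand_in())"
```

```text
the job is handed in; nothing more can be done
None
```

All four items stand upright on their pads, placed in the order asked and within about 3 mm of centre by the top camera; the green dropper and open crucible were not moved, and I handed the job in at about 44 s of the 128 s allowed (no verdict was returned).

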